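# Thread the bauble spindle through the turning stand and hold it

### The job

Swing the stand's upper arm fully home so that its bushing lines up over the lower one, then take the steel spindle with the wooden grip out of the rack and thread it, foot first, down through the upper bushing and then the lower one. Finish while still gripping it: hold it still with its foot poking out clearly below the lower bushing but clear of the base plate, so that a colleague can set the clamps. Leave the jar, the bowl and the two other sticks in the rack as they are.

Things in the scene. Friction and masses are not known exactly. Their poses are not given: they have to be found in the camera images.
- stand: turning stand, fixed to the bench; origin on the table under the lower bushing's axis, z up. Base plate 100 (x) x 170 (y) x 12 mm thick, y -130 to +40 mm. Steel column 24 mm across at x 0, y -100 mm, 135 mm high: nothing of the stand is taller. A bar from it carries the lower bushing, a brass block 36 x 36 mm, 50 to 68 mm above the table
- swing_arm (a joint): angle (rad) of the upper arm about the column. 0: home against its stop, along the stand's +y, its bushing over the lower one. Grows as it swings to the stand's -x (robot side), to 1.0; starts at 0.4 to 0.8. Friction about 1.5 N at the bushing; stays where left. Can be pushed on its flank by closed fingers from above
- upper_bushing (a point): centre of the upper bushing's mouth, in the top face of the arm's end block, 131 mm above the table. Vertical through hole 13 mm diameter, 16 mm long, mouth chamfered 3 mm. y points outward along the arm, z up. The block is brass, 36 x 36 x 16 mm, centred 100 mm from the column's axis; the bar behind it is 22 mm wide, both 115 to 131 mm above the table
- lower_bushing (a point): centre of the lower bushing's mouth, 68 mm above the table. Vertical through hole 13 mm diameter, 18 mm long (underside 50 mm above the table, 38 mm above the base plate's top), mouth chamfered 3 mm; axes as the stand's
- spindle: loose spindle, about 0.12 kg, standing upright in one of the rack's three holes: a steel shaft 10 mm diameter and 140 mm long, tapering over its last 12 mm to a flat foot 7 mm across, with a cylindrical wooden grip 24 mm diameter and 40 mm long at the top (180 mm overall). Origin at the centre of its foot, z up along the shaft
- spindle_grip (a point): centre of the spindle's wooden grip, 160 mm above its foot
- rack: fixed light wooden block 60 (x) x 220 (y) x 50 mm high, origin at the centre of its underside. Three vertical holes 11.5 mm diameter, 40 mm deep (floor 10 mm above the table), in a row along its y at -75, 0 and +75 mm. The spindle and the two other sticks stand in them in any order
- bauble_stick: bystander: a 10 mm wooden stick carrying a glass bauble of 54 mm diameter, 130 mm overall (top 140 mm above the table), upright in the rack; origin at its foot
- brush: bystander: a paint brush with a 10 mm round handle, bristles up, 130 mm overall (top 140 mm above the table), upright in the rack; origin at its foot
- jar: bystander: closed paint jar, 52 mm diameter, 65 mm high, on the table; origin at the centre of its underside
- bowl: bystander: empty plastic bowl, 120 mm diameter, 50 mm high, on the table; origin at the centre of its underside

How it is judged (in metres and radians):
On the way, in this order (a step that is already met when the one before it is completed fails the run):
1. the upper arm is swung home over the lower bushing (value of joint swing_arm below 0.04 rad), for 0.2 s.
2. the spindle's foot has gone down into the upper bushing (horizontal distance between spindle and upper_bushing below 0.005 m and z of spindle in the frame of upper_bushing below -0.004 m and z of spindle in the frame of lower_bushing above 0.004 m), for 0.05 s.
3. the foot has come out below the lower bushing (horizontal distance between spindle and lower_bushing below 0.006 m and z of spindle in the frame of lower_bushing below -0.02 m), for 0.2 s.
At the end, for the whole second after the job is handed in: Arm home (within 0.05 rad); the spindle upright through both bushings, its foot at least 3 mm below the lower bushing's underside and at least 3 mm above the base plate, its wooden grip clear above the upper bushing; still gripped by the fingers (more than 2 N) and at rest (below 20 mm/s) (value of joint swing_arm below 0.05 rad and horizontal distance between spindle and lower_bushing below 0.006 m and horizontal distance between spindle_grip and upper_bushing below 0.01 m and angle between the z axis of spindle and the z axis of lower_bushing, either way round below 0.08 rad and angle between spindle's own z axis and vertical below 0.1 rad and z of spindle in the frame of stand between 0.015 and 0.047 m and z of spindle_grip in the frame of upper_bushing above 0.023 m and contact force between the fingers and spindle above 2 N and linear speed of spindle below 0.02 m/s); the arm keeps its last pose, push and grip.
It fails at once if the bauble stick is pulled out or moved more than 25 mm (distance of bauble_stick from where it was at the start of the episode above 0.025 m).
It fails at once if the brush is pulled out or moved more than 25 mm (distance of brush from where it was at the start of the episode above 0.025 m).
It fails at once if the jar is moved more than 25 mm or tipped (distance of jar from where it was at the start of the episode above 0.025 m or angle between jar's own z axis and vertical above 0.5 rad).
It fails at once if the bowl is moved more than 25 mm or tipped (distance of bowl from where it was at the start of the episode above 0.025 m or angle between bowl's own z axis and vertical above 0.5 rad).
It also fails if it takes over 59 s, if anything falls off the work surface, if the arm or the gripper's body presses on something with over 40 N, if the wrist force passes 120 N, or if a joint passes its speed limit or range.

### The arm

A 6-joint arm with a two-finger parallel gripper is mounted at the origin on the work surface. World frame = base frame: x ahead of the robot, y to its left, z up, the work surface at z = 0. Lengths are in m, angles in degrees, forces in N, time in s.
With the tool pointing down it reaches from about 0.375 to 0.9 m from the base axis. Payload 3.1 kg.
Tool frame: the origin (TCP) lies midway between the tips of the shut fingers; the grasp point (between the pads) lies 19 mm behind it; z points along the fingers, y is the line along which they close (so a half turn about z gives the same grasp; the last joint's range is limited). The gripper opens to 87 mm and grips with 3 to 60 N. Pads are 19 mm wide; open, the fingers measure 117 mm over their backs; the gripper's body (75 mm by 190 mm) begins 51 mm behind the grasp point.
Start: joints at [-85.972, 30.224, 82.088, -0, 67.689, -10.227], TCP at [0.154, -0.606, 0.223] pointing down, gripper open.
Joint ranges: [-176.69, 176.69], [-43.24, 126.21], [12.49, 139.97], [-82, 262], [0, 151.66], [-163.58, 163.58]. Speed limits (degrees/s): [159.86, 159.86, 180, 180, 180, 180].

### API

Orientations are given as a 3x3 rotation matrix whose columns are the frame's x, y, z axes.
In Python, from rig import bot, vision, order gives the robot as it stands (bot), with the cameras (vision) and the job (order).
- The arm moves only by the shell command python3 steer.py 'ROWS'. ROWS is rows parted by semicolons, their numbers by spaces, 1 to 20 of them, each of 7 numbers: dx, dy, dz in m, then a rotation vector rx, ry, rz in degrees, then the opening from 0.0 (shut) to 1.0 (fully open); each row is the pose to reach, as a shift and turn from the pose commanded when the command began, along the tool's axes at that moment; what a row does not reach only later rows make up. A row lasts 1/10 s, in which the tool goes at most 0.05 m and 8.59 degrees, less where a joint would pass 70% of its speed; a pose out of reach is approached as far as the arm can. The fingers move at their own pace and stop on an object; the grip force is fixed at half the most. Time passes only in rows, so rows that do not move let the fingers close. It prints the time, the measured TCP pose, the force, the opening and the grip force at its end.
- bot.read_state(): the state, without advancing time (a new reading comes with each control period).
- vision.capture(name): name is "scene" or "side" or "wrist"; returns a dict with "color" (384x512x3 uint8, red, green, blue), "K" (3x3 intrinsics, pixels), "view" (4x4, takes a point from world to camera coordinates); the wrist camera has in their place "mount" (4x4, takes a point from camera to tool coordinates, whose origin is the TCP and whose axes are the flange's). Camera axes: x right, y up, looking along -z (the intrinsics and any distortion apply to the point x, -y, -z); pixel columns grow to the right and rows downward; lengths in m; the calibration is good to about 2 mm. A picture is of the moment at which its call begins: read the wrist's pose just before it. There is no depth.
- order.hand_in(): hands the job in; it is judged then, once.
The state is a dict: "time_s": time; "joint_positions": joint angles; "qvel": joint speeds; "tau": joint torques, N m; "position": TCP position; "tcp_rot": TCP orientation; "force": force on the tool from outside, world axes, zero at the start; "moment": the same for the moment, N m; "opening": opening from 0.0 (shut) to 1.0 (fully open); "grasp_force": force on a finger pad.
Only numpy, scipy, OpenCV 4.12 (cv2) and the standard library are available. Lean on these libraries where they do the work, as an engineer would, in place of code of your own. Each camera call takes 0.05 s, during which the arm holds its last target. There are 200 camera calls.

## Working session

There is one attempt and no reset: what is moved stays moved. The work goes in short steps, Python scripts to look and compute and a shell command to move; the robot and the scene stay as the last step left them, time stands still between calls to the robot, and variables do not carry over. Pictures are saved under pics/ and viewed, at most 10 in all, crops included, and the job is handed in when it is done.

```bash
ls; mkdir -p pics; python3 - <<'E'
from rig import bot, vision, order
import cv2,numpy as np
s=bot.read_state();print(s['time_s'],s['position'],s['tcp_rot'],s['opening'])
for n in('scene','side'):
    c=vision.capture(n);cv2.imwrite(f'pics/{n}0.png',cv2.resize(c['color'][:,:,::-1],(800,600),interpolation=cv2.INTER_CUBIC))
    cv2.imwrite(f'pics/{n}_raw.png',c['color'][:,:,::-1])
    np.savez(f'{n}.npz',K=c['K'],view=c['view']);print(c.keys(),c['K'],np.linalg.inv(c['view']))
E
```

```text
pics
rig.py
steer.py
0.0 [ 0.15387211 -0.60500197  0.22156576] [[ 9.69210566e-01  2.46233320e-01 -1.77389772e-04]
 [ 2.46233115e-01 -9.69208191e-01  2.17637394e-03]
 [ 3.63968160e-04 -2.15304385e-03 -9.99997616e-01]] 0.9968023307925449
dict_keys(['color', 'K', 'view']) [[413.60335351   0.         253.0779232 ]
 [  0.         413.60335351 189.28139077]
 [  0.           0.           1.        ]] [[ 0.04001278 -0.82296872  0.56667581  1.15278857]
 [ 0.99919508  0.03457822 -0.02033575  0.0281659 ]
 [-0.00285895  0.56703337  0.82368986  0.91321013]
 [ 0.          0.          0.          1.        ]]
dict_keys(['color', 'K', 'view']) [[386.3572749    0.         259.97708616]
 [  0.         386.3572749  193.69511948]
 [  0.           0.           1.        ]] [[ 0.81836239  0.30755743 -0.48548062  0.21107684]
 [-0.57464847  0.44950063 -0.68390666 -0.4710834 ]
 [ 0.00788327  0.83866418  0.54459181  0.52399941]
 [ 0.          0.          0.          1.        ]]
```

View pics/scene0.png

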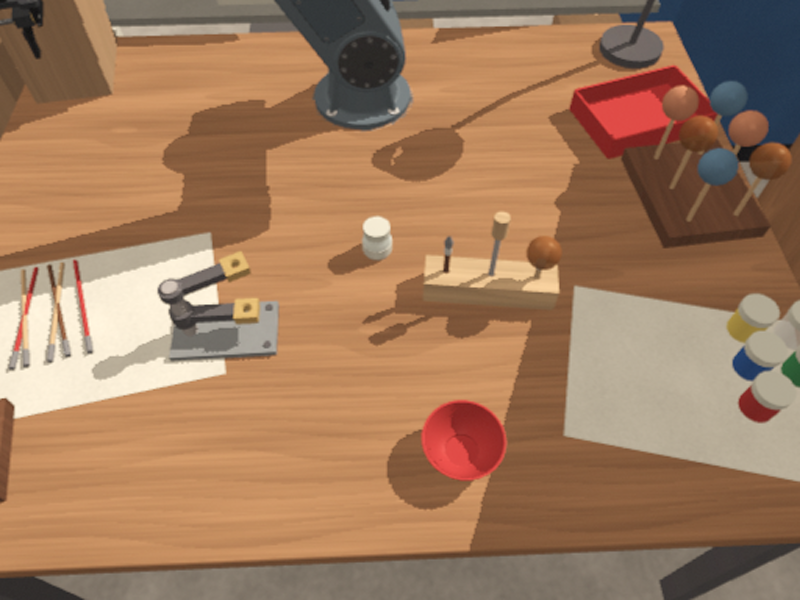

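View pics/side0.png

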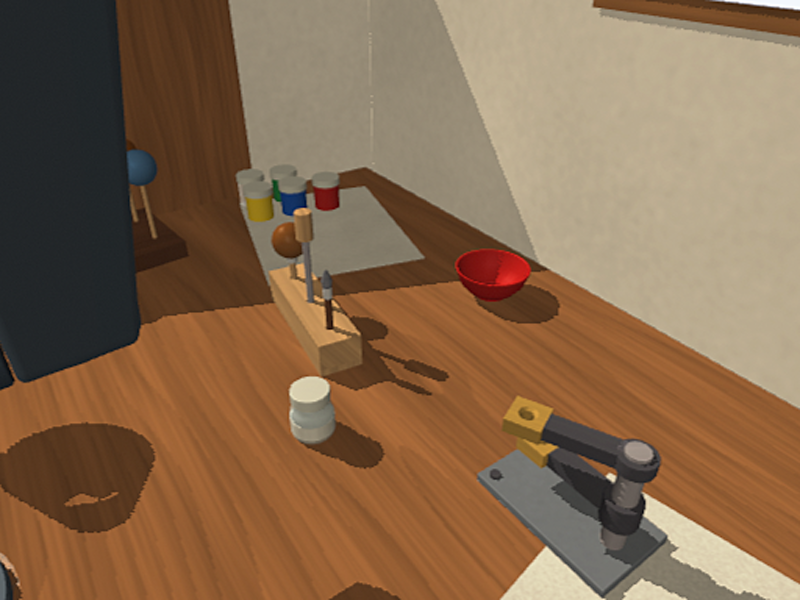

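The scene view shows the stand at left: arm block at (235,265), lower block at (246,309), column top at (170,290). The spindle is in the rack's middle hole with its grip top at (501,218), between the brush (448,242) and the bauble (543,252). The jar is at (377,237) and the bowl at (463,440). I'll zoom in next.

```bash
python3 - <<'E'
import cv2,numpy as np
a=cv2.imread('pics/scene_raw.png');b=cv2.imread('pics/side_raw.png')
def crop(i,x,y):return cv2.resize(i[y:y+75,x:x+100],(400,300),interpolation=cv2.INTER_CUBIC)
o=np.vstack([np.hstack([crop(a,90,158),crop(b,300,245)]),np.hstack([crop(a,265,130),crop(b,160,125)])])
cv2.imwrite('pics/comp.png',o)
E
```

```text
(no output)
```

View pics/comp.png

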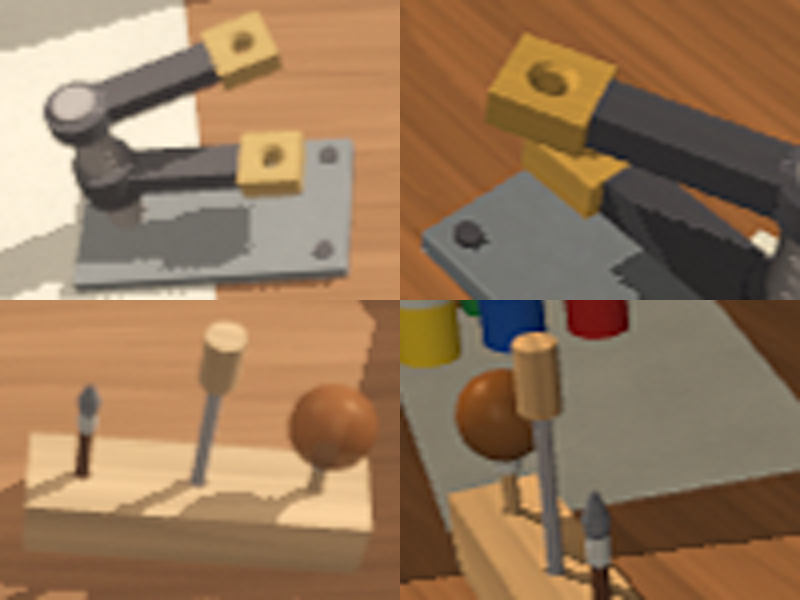

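Readings in composite pixels: 
- Upper hole: (242,41) in the scene pane and (548,78) in the side pane.
- Lower hole: (272,154).
- Column top: (76,104).
- Spindle: grip top (226,336) in the scene pane and (535,343) in the side pane, shaft base (199,484).

```bash
cat > h.py <<'E'
import numpy as np
P={n:np.load(n+'.npz') for n in('scene','side')}
def ray(n,u,v,K=None,T=None):
    if K is None: K=P[n]['K'];T=np.linalg.inv(P[n]['view'])
    d=np.array([(u-K[0,2])/K[0,0],-(v-K[1,2])/K[1,1],-1])
    return T[:3,3],T[:3,:3]@d
def onz(r,z): return r[0]+r[1]*(z-r[0][2])/r[1][2]
O={'a':('scene',90,158),'b':('side',300,245),'c':('scene',265,130),'d':('side',160,125)}
def pr(p,u,v,z):
    n,x,y=O[p];return onz(ray(n,x+(u+.5)/4-.5,y+(v+.5)/4-.5),z)
E
python3 - <<'E'
from h import *
np.set_printoptions(precision=4,suppress=True)
for l,*q in [('uh','a',242,41,.131),('uhs','b',148,78,.131),('lh','a',272,154,.068),('col','a',76,104,.135),('bp RB','a',348,272,.012),('bp RT','a',353,142,.012),('bp LB','a',78,283,.012),
('grip','c',226,36,.190),('grip s','d',135,43,.190),('sh','c',199,184,.05),('sh s','d',155,270,.05),('rk LT','c',31,133,.05),('LB','c',28,210,.05),('RB','c',372,230,.05),('RT','c',369,155,.05),('brush top','c',88,87,.14),('brush foot','c',82,175,.05),('baub','c',333,125,.113)]:
    print(l,pr(*q))
# jar, bowl
print(onz(ray('scene',377*.64,225*.64),.065), onz(ray('scene',463*.64,438*.64),.05))
E
```

```text
uh [ 0.5425 -0.1952  0.131 ]
uhs [ 0.5453 -0.1955  0.131 ]
lh [ 0.5819 -0.1859  0.068 ]
col [ 0.5876 -0.2852  0.135 ]
bp RB [ 0.6348 -0.1446  0.012 ]
bp RT [ 0.5367 -0.1477  0.012 ]
bp LB [ 0.6357 -0.3119  0.012 ]
grip [0.5195 0.2092 0.19  ]
grip s [0.5224 0.2066 0.19  ]
sh [0.5227 0.2099 0.05  ]
sh s [0.5224 0.2082 0.05  ]
rk LT [0.4762 0.104  0.05  ]
LB [0.5387 0.0979 0.05  ]
RB [0.5634 0.3151 0.05  ]
RT [0.5038 0.3241 0.05  ]
brush top [0.5129 0.1329 0.14  ]
brush foot [0.5122 0.1348 0.05  ]
baub [0.5272 0.2846 0.113 ]
[0.42   0.0233 0.065 ] [0.8058 0.1348 0.05  ]
```

```bash
R="0.428 -0.32 0 0 0 12.7 0"; python3 steer.py '0.428 -0.32 0 0 0 12.7 0;0.428 -0.32 0 0 0 12.7 0;0.428 -0.32 0 0 0 12.7 0;0.428 -0.32 0 0 0 12.7 0;0.428 -0.32 0 0 0 12.7 0;0.428 -0.32 0 0 0 12.7 0;0.428 -0.32 0 0 0 12.7 0;0.428 -0.32 0 0 0 12.7 0;0.428 -0.32 0 0 0 12.7 0;0.428 -0.32 0 0 0 12.7 0;0.428 -0.32 0 0 0 12.7 0;0.428 -0.32 0 0 0 12.7 0;0.428 -0.32 0 0 0 12.7 0;0.428 -0.32 0 0 0 12.7 0;0.428 -0.32 0 0 0 12.7 0;0.428 -0.32 0 0 0 12.7 0;0.428 -0.32 0 0 0 12.7 0'
python3 - <<'E'
from rig import bot, vision, order
import cv2,numpy as np
s=bot.read_state();print(s['position'],s['tcp_rot'])
c=vision.capture('wrist');cv2.imwrite('pics/w1.png',cv2.resize(c['color'][:,:,::-1],(800,600),interpolation=cv2.INTER_CUBIC))
print(c['mount'],c['K'],s['time_s'])
np.savez('wrist.npz',K=c['K'],mount=c['mount'])
E
```

```text
time_s: 1.8
position: [0.4895, -0.191, 0.2226]
tcp_rot: [[1.0, 0.025, -0.0], [0.025, -1.0, -0.0], [-0.0, 0.0, -1.0]]
force: [-0.2, -0.4, -1.6]
opening: 0.002
grasp_force: 0.0
[ 0.4894841  -0.19103582  0.22258579] [[ 9.99676704e-01  2.54260463e-02 -6.54019945e-05]
 [ 2.54260447e-02 -9.99676706e-01 -2.41865847e-05]
 [-6.59958196e-05  2.25158512e-05 -9.99999998e-01]]
[[ 1.25722041e-03  9.63087425e-01  2.69185867e-01  7.31670057e-02]
 [ 9.99999201e-01 -1.24725904e-03 -2.08034329e-04  2.16488954e-05]
 [ 1.35389260e-04  2.69185913e-01 -9.63088223e-01 -1.61562297e-01]
 [ 0.00000000e+00  0.00000000e+00  0.00000000e+00  1.00000000e+00]] [[290.33322844   0.         263.59332865]
 [  0.         290.33322844 194.11903976]
 [  0.           0.           1.        ]] 1.8
```

View pics/w1.png

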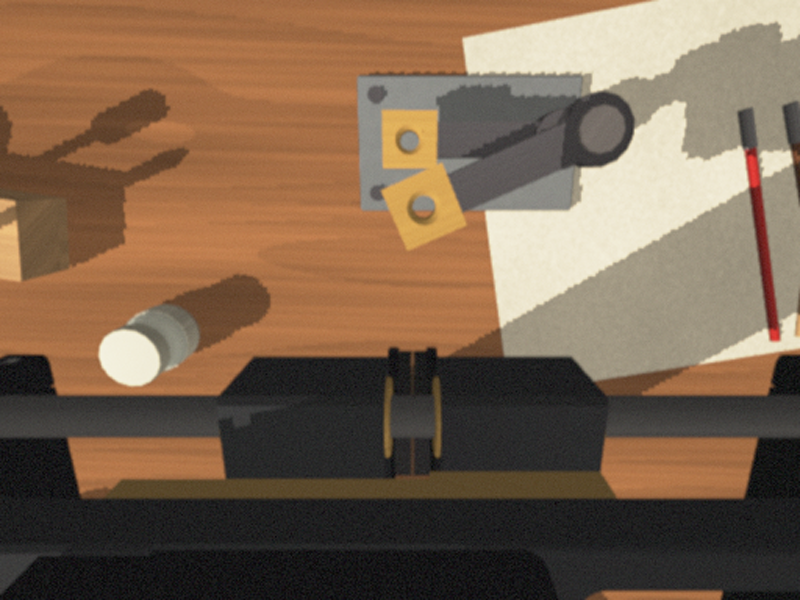

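Wrist view: upper hole (423,206), lower hole (409,140), column top (603,127). The path to the arm's flank is clear, so I'll descend.

```bash
cat >> h.py <<'E'
def wr(s,u,v,z,f=.64):
    W=np.load('wrist.npz');T=np.eye(4);T[:3,:3]=s['tcp_rot'];T[:3,3]=s['position'];T=T@W['mount']
    return onz(ray('',(u+.5)*f-.5,(v+.5)*f-.5,W['K'],T),z)
E
python3 - <<'E'
from h import *
from rig import bot, vision, order
s=bot.read_state()
for a in [(423,206,.131),(409,140,.068),(603,127,.135),(358,75,.012),(361,210,.012)]:print(wr(s,*a))
E
python3 steer.py '0 0 0.05 0 0 0 0;0 0 0.1 0 0 0 0;0 0 0.104 0 0 0 0;0 0 0.104 0 0 0 0;0 0 0.104 0 0 0 0'
```

```text
[ 0.54754365 -0.1953446   0.131     ]
[ 0.58597921 -0.18629689  0.068     ]
[ 0.59005613 -0.2864477   0.135     ]
[ 0.63482695 -0.14659867  0.012     ]
[ 0.53589108 -0.14850944  0.012     ]
time_s: 2.35
position: [0.4914, -0.1912, 0.1206]
tcp_rot: [[1.0, 0.027, 0.003], [0.027, -1.0, -0.002], [0.003, 0.002, -1.0]]
force: [0.3, 0.9, 0.3]
opening: 0.006
grasp_force: 0.0
```

```bash
python3 steer.py '0.01 0 0 0 0 0 0;0.02 0 0 0 0 0 0;0.028 0 0 0 0 0 0;0.036 0 0 0 0 0 0;0.044 0 0 0 0 0 0;0.050 0 0 0 0 0 0;0.056 0 0 0 0 0 0;0.06 0 0 0 0 0 0;0.06 0 0 0 0 0 0'; python3 steer.py '0.002 0 0 0 0 0 0;0.004 0 0 0 0 0 0;0.004 0 0 0 0 0 0'
```

```text
time_s: 3.25
position: [0.545, -0.1785, 0.1189]
tcp_rot: [[1.0, 0.026, -0.013], [0.027, -0.999, 0.018], [-0.012, -0.018, -1.0]]
force: [-7.5, 20.4, 15.7]
opening: 0.006
grasp_force: 12.5
time_s: 3.55
position: [0.5482, -0.1776, 0.1188]
tcp_rot: [[1.0, 0.026, -0.014], [0.026, -0.999, 0.019], [-0.014, -0.019, -1.0]]
force: [-8.5, 22.1, 17.1]
opening: 0.006
grasp_force: 13.9
```

The fingers slipped past the block's corner onto its end face: the force runs along the arm's axis. I'll back off, shift inward and push again.

```bash
python3 steer.py '-0.03 0 0 0 0 0 0;-0.066 0 0 0 0 0 0;-0.066 0 0 0 0 0 0;-0.066 0.018 0 0 0 0 0;-0.066 0.018 0 0 0 0 0;-0.066 0.018 0 0 0 0 0'; python3 - <<'E'
from rig import bot, vision, order
import cv2
s=bot.read_state();print(s['position'],s['force'])
c=vision.capture('wrist');cv2.imwrite('pics/w2.png',cv2.resize(c['color'][:,:,::-1],(800,600),interpolation=cv2.INTER_CUBIC))
E
```

```text
time_s: 4.15
position: [0.4903, -0.2099, 0.1188]
tcp_rot: [[1.0, 0.026, 0.002], [0.026, -1.0, -0.001], [0.002, 0.001, -1.0]]
force: [-0.1, -1.2, 0.1]
opening: 0.009
grasp_force: 0.0
[ 0.4902586  -0.20991114  0.11883923] [-0.08551882 -1.20430054  0.06773349]
```

View pics/w2.png

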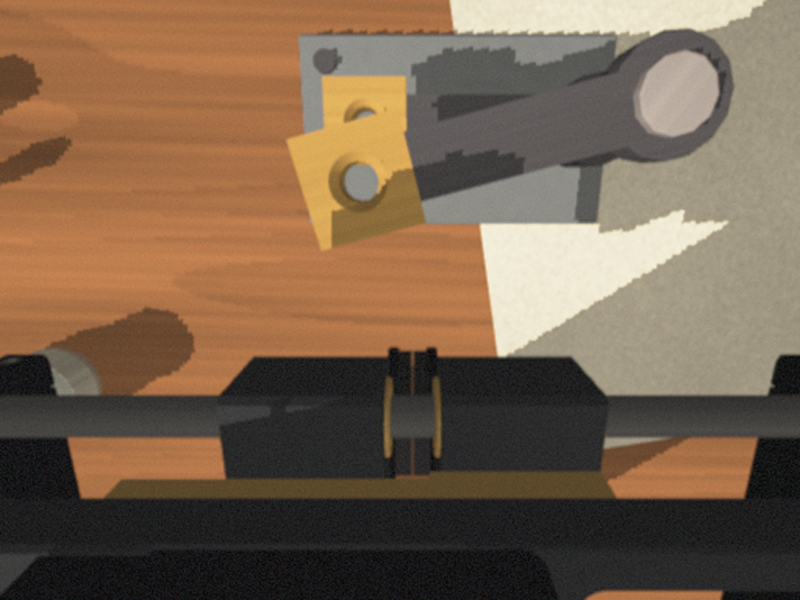

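The arm is now at about 0.25 rad (hole at (360,182)), and the fingers are in line with the block's inner half. Pushing on.

```bash
python3 steer.py '0.015 0 0 0 0 0 0;0.03 0 0 0 0 0 0;0.04 0 0 0 0 0 0;0.046 0 0 0 0 0 0;0.052 0 0 0 0 0 0;0.058 0 0 0 0 0 0;0.062 0 0 0 0 0 0;0.062 0 0 0 0 0 0';  python3 steer.py '0.003 0 0 0 0 0 0;0.006 0 0 0 0 0 0;0.006 0 0 0 0 0 0'; python3 steer.py '0.003 0 0 0 0 0 0;0.006 0 0 0 0 0 0;0.006 0 0 0 0 0 0'
```

```text
time_s: 5.0
position: [0.5507, -0.2064, 0.1184]
tcp_rot: [[1.0, 0.027, 0.0], [0.027, -1.0, 0.0], [0.0, -0.0, -1.0]]
force: [-0.8, 0.1, 0.2]
opening: 0.003
grasp_force: 0.5
time_s: 5.3
position: [0.5568, -0.2065, 0.1186]
tcp_rot: [[1.0, 0.027, 0.001], [0.027, -1.0, -0.0], [0.001, 0.0, -1.0]]
force: [-1.8, 1.7, 0.7]
opening: 0.007
grasp_force: 0.7
time_s: 5.6
position: [0.5587, -0.2061, 0.1185]
tcp_rot: [[1.0, 0.029, -0.009], [0.029, -1.0, 0.001], [-0.009, -0.001, -1.0]]
force: [-10.9, -1.1, 5.8]
opening: 0.006
grasp_force: 5.2
```

Stop reached (11 N). I'll press a touch more, back off, rise and look.

```bash
python3 steer.py '0.003 0 0 0 0 0 0;0.005 0 0 0 0 0 0;0.005 0 0 0 0 0 0;-0.03 0 0 0 0 0 0;-0.06 0 0 0 0 0 0;-0.07 0 -0.05 0 0 0 0;-0.07 -0.02 -0.1 0 0 0 0.5;-0.07 -0.02 -0.1 0 0 0 0.5;-0.07 -0.02 -0.1 0 0 0 0.5;-0.07 -0.02 -0.1 0 0 0 0.5'; python3 - <<'E'
from rig import bot, vision, order
import cv2
s=bot.read_state();print(s['position'].tolist(),s['tcp_rot'].tolist(),s['force'],s['time_s'])
c=vision.capture('wrist')['color'][:,:,::-1];cv2.imwrite('pics/w3.png',cv2.resize(c[0:192,180:436],(800,600),interpolation=cv2.INTER_CUBIC))
E
```

```text
time_s: 6.6
position: [0.4921, -0.1884, 0.2181]
tcp_rot: [[1.0, 0.027, 0.0], [0.027, -1.0, -0.0], [0.0, 0.0, -1.0]]
force: [-0.5, -0.1, 0.1]
opening: 0.286
grasp_force: 0.0
[0.49212786468416864, -0.18837825751783852, 0.21809813140722561] [[0.9996282066092465, 0.027263020756231115, 0.0004198218990903758], [0.027263224722728432, -0.9996281700722008, -0.000488032602543418], [0.00040636055377102386, 0.0004992968540257287, -0.9999997927868544]] [-0.54097935 -0.09708553  0.14035254] 6.6
```

View pics/w3.png

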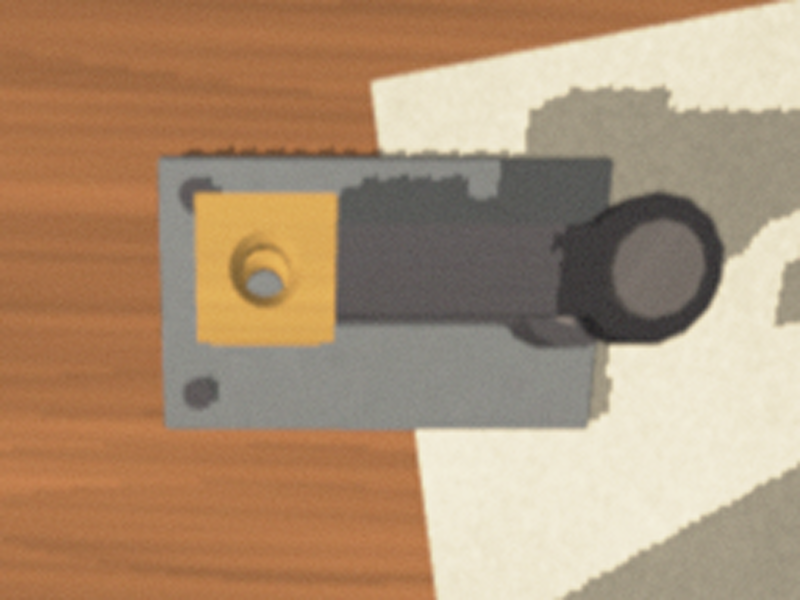

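The arm is square to the plate, so it is home. The upper mouth is centred at (262,270) and the column top at (657,268) in the crop. Next I'll compute its position and travel to the rack.

```bash
python3 - <<'E'
from h import *
from rig import bot, vision, order
s=bot.read_state()
for u,v,z in [(262,270,.131),(266,268,.131),(657,268,.135)]:
    print(wr(s,180+(u+.5)*.32-.5,(v+.5)*.32-.5,z,1))
    # f=1 mapping is identity
D=np.array([.521-.09,.2085,.2181])-s['position'];print(s['tcp_rot'].T@D)
E
```

```text
[ 0.58553011 -0.18548097  0.131     ]
[ 0.58604193 -0.18649412  0.131     ]
[ 0.58849299 -0.28520904  0.135     ]
[-4.99335666e-02 -3.98186701e-01 -3.72985283e-04]
```

```bash
python3 steer.py '-0.05 -0.398 0 0 0 0 0.55;-0.05 -0.398 0 0 0 0 0.55;-0.05 -0.398 0 0 0 0 0.55;-0.05 -0.398 0 0 0 0 0.55;-0.05 -0.398 0 0 0 0 0.55;-0.05 -0.398 0 0 0 0 0.55;-0.05 -0.398 0 0 0 0 0.55;-0.05 -0.398 0 0 0 0 0.55;-0.05 -0.398 0 0 0 0 0.55;-0.05 -0.398 0 0 0 0 0.55;-0.05 -0.398 0 0 0 0 0.55;-0.05 -0.398 0 0 0 0 0.55'; python3 - <<'E'
from rig import bot, vision, order
import cv2
s=bot.read_state();print(s['position'].tolist(),s['tcp_rot'].tolist(),s['force'],s['time_s'])
c=vision.capture('wrist')['color'][:,:,::-1];cv2.imwrite('pics/w4.png',cv2.resize(c[0:240,100:420],(800,600),interpolation=cv2.INTER_CUBIC))
E
```

```text
time_s: 7.85
position: [0.4314, 0.2069, 0.218]
tcp_rot: [[1.0, 0.025, -0.001], [0.025, -1.0, -0.001], [-0.001, 0.001, -1.0]]
force: [0.1, -0.0, 0.7]
opening: 0.551
grasp_force: 0.0
[0.4314438681873771, 0.20685182185890102, 0.21797575727709784] [[0.9996978181428481, 0.02455561774100825, -0.0011375578168118883], [0.02455502030875048, -0.9996983362259767, -0.0005362132516222605], [-0.0011503817044623092, 0.0005081184624118837, -0.9999992092184685]] [ 0.05756091 -0.02767443  0.7204717 ] 7.85
```

View pics/w4.png

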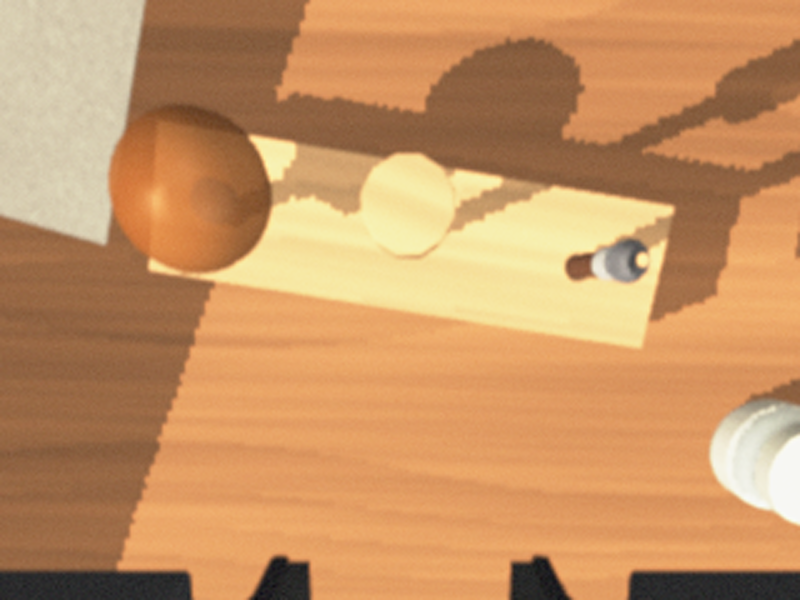

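Looking straight down on the spindle: the grip top is a disc centred at (408,203), with the bauble at (190,188) and the brush at (628,260). Both are well clear.

```bash
python3 - <<'E'
from h import *
from rig import bot, vision, order
s=bot.read_state()
p=wr(s,100+(408+.5)*.4-.5,(203+.5)*.4-.5,.19,1);print(p)
q=np.array([(p[0]+.521)/2,(p[1]+.208)/2,.218]);print(s['tcp_rot'].T@(q-s['position']))
E
```

```text
[0.52355269 0.2095022  0.19      ]
[0.09074275 0.00027812 0.0001053 ]
```

```bash
python3 steer.py '0.045 0 0 0 0 0 0.6;0.091 0 0 0 0 0 0.6;0.091 0 0 0 0 0 0.6;0.091 0 0 0 0 0 0.6;0.091 0 0.03 0 0 0 0.6;0.091 0 0.067 0 0 0 0.6;0.091 0 0.067 0 0 0 0.6;0.091 0 0.067 0 0 0 0.6'; python3 steer.py '0 0 0 0 0 0 0;0 0 0 0 0 0 0;0 0 0 0 0 0 0;0 0 0 0 0 0 0;0 0 0 0 0 0 0;0 0 0 0 0 0 0;0 0 0 0 0 0 0;0 0 0 0 0 0 0;0 0 0 0 0 0 0'
```

```text
time_s: 8.7
position: [0.5208, 0.2103, 0.1516]
tcp_rot: [[1.0, 0.027, -0.002], [0.027, -1.0, -0.0], [-0.002, 0.0, -1.0]]
force: [0.8, -0.0, -0.0]
opening: 0.603
grasp_force: 0.0
time_s: 9.6
position: [0.5227, 0.2108, 0.1522]
tcp_rot: [[1.0, 0.027, 0.001], [0.027, -1.0, -0.0], [0.001, 0.0, -1.0]]
force: [0.8, -0.8, 5.3]
opening: 0.268
grasp_force: 30.0
```

Gripped (0.268, about 24 mm, at 30 N). Lifting out.

```bash
python3 steer.py '0 0 -0.01 0 0 0 0;0 0 -0.025 0 0 0 0;0 0 -0.045 0 0 0 0;0 0 -0.07 0 0 0 0;0 0 -0.1 0 0 0 0;0 0 -0.13 0 0 0 0;0 0 -0.15 0 0 0 0;0 0 -0.15 0 0 0 0;0 0 -0.15 0 0 0 0'; python3 - <<'E'
from rig import bot, vision, order
import numpy as np
s=bot.read_state();print(s['position'],s['force'],s['tcp_rot'].T@(np.array([.584,-.186,.302])-s['position']))
E
```

```text
time_s: 10.5
position: [0.5213, 0.2108, 0.3009]
tcp_rot: [[1.0, 0.027, -0.001], [0.027, -1.0, 0.0], [-0.001, -0.0, -1.0]]
force: [0.0, -0.2, -2.6]
opening: 0.27
grasp_force: 30.1
[0.52128419 0.2108396  0.30090163] [ 0.00925872 -0.22392868 -2.56766899] [ 0.05188937  0.39839957 -0.0011934 ]
```

```bash
python3 steer.py '0.052 0.398 0 0 0 0 0;0.052 0.398 0 0 0 0 0;0.052 0.398 0 0 0 0 0;0.052 0.398 0 0 0 0 0;0.052 0.398 0 0 0 0 0;0.052 0.398 0 0 0 0 0;0.052 0.398 0 0 0 0 0;0.052 0.398 0 0 0 0 0;0.052 0.398 0 0 0 0 0;0.052 0.398 0 0 0 0 0;0.052 0.398 0 0 0 0 0;0.052 0.398 0 0 0 0 0;0.052 0.398 0 0 0 0 0'; python3 - <<'E'
from rig import bot, vision, order
import cv2,numpy as np
s=bot.read_state();print(s['position'],s['force'],s['time_s'])
def crop(i,x,y):return cv2.resize(i[y:y+100,x:x+67],(400,600),interpolation=cv2.INTER_CUBIC)
a=vision.capture('scene')['color'][:,:,::-1];b=vision.capture('side')['color'][:,:,::-1]
cv2.imwrite('pics/ins.png',np.hstack([crop(a,115,125),crop(b,300,190)]))
E
```

```text
time_s: 11.8
position: [0.5847, -0.1839, 0.3014]
tcp_rot: [[1.0, 0.029, -0.001], [0.029, -1.0, 0.001], [-0.001, -0.001, -1.0]]
force: [0.4, 0.8, -1.3]
opening: 0.267
grasp_force: 30.1
[ 0.58466856 -0.18388881  0.30144627] [ 0.35349255  0.84951057 -1.26945414] 11.8
```

View pics/ins.png

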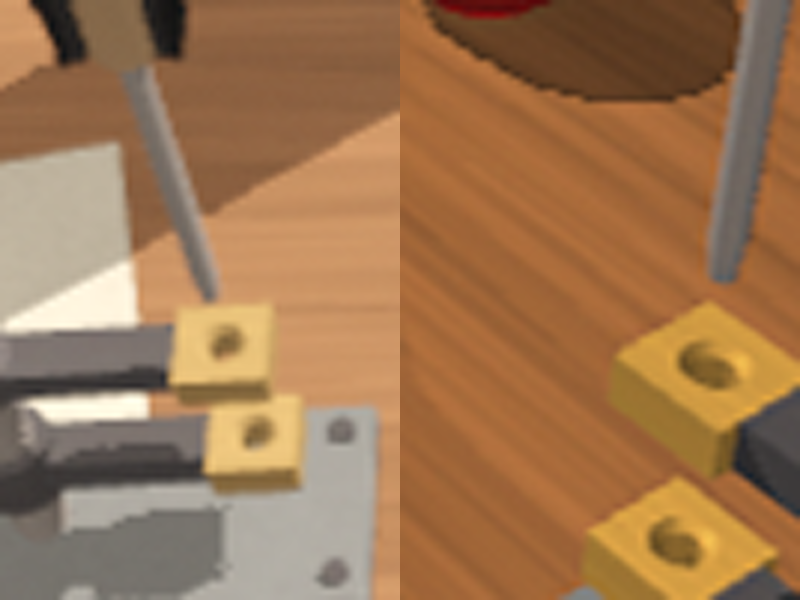

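Foot at (208,296) in the scene pane and (723,276) in the side pane. Upper mouth at (227,342) and (709,366), lower mouth at (260,432) and (677,543). Triangulating the offset.

```bash
python3 - <<'E'
from h import *
from scipy.optimize import least_squares
def A(u,v):return ray('scene',115+(u+.5)*67/400-.5,125+(v+.5)/6-.5)
def B(u,v):return ray('side',300+(u+.5)*67/400-.5,190+(v+.5)/6-.5)
def tri(a,b):
    f=lambda p:np.concatenate([np.cross(p-r[0],r[1]/np.linalg.norm(r[1])) for r in(a,b)])
    r=least_squares(f,[.58,-.18,.13]);return r.x,np.sqrt(r.cost)
for n,a,b,z in[('foot',(208,296),(323,276),.160),('up',(227,342),(309,366),.131),('lo',(260,432),(277,543),.068)]:
    print(n,tri(A(*a),B(*b)),onz(A(*a),z)[:2],onz(B(*b),z)[:2])
E
```

```text
foot (array([ 0.58352217, -0.18674589,  0.16114732]), np.float64(0.0004238973038706135)) [ 0.58239206 -0.18673046] [ 0.58485369 -0.18625543]
up (array([ 0.58407812, -0.18611146,  0.1314322 ]), np.float64(0.0011083179265646897)) [ 0.58309376 -0.18532596] [ 0.58490653 -0.18685198]
lo (array([ 0.58422909, -0.18559696,  0.06825986]), np.float64(0.0013604702099755618)) [ 0.58325899 -0.18453937] [ 0.58498801 -0.18670387]
```

The foot is within 1 mm of both axes, at z 0.161. Descending with force checks.

```bash
python3 steer.py '0.0003 -0.0005 0.01 0 0 0 0;0.0003 -0.0005 0.02 0 0 0 0;0.0003 -0.0005 0.03 0 0 0 0;0.0003 -0.0005 0.038 0 0 0 0;0.0003 -0.0005 0.046 0 0 0 0;0.0003 -0.0005 0.05 0 0 0 0;0.0003 -0.0005 0.05 0 0 0 0'; python3 steer.py '0 0 0.008 0 0 0 0;0 0 0.016 0 0 0 0;0 0 0.024 0 0 0 0;0 0 0.03 0 0 0 0;0 0 0.03 0 0 0 0'
```

```text
time_s: 12.6
position: [0.5849, -0.1851, 0.2507]
tcp_rot: [[1.0, 0.027, -0.001], [0.027, -1.0, 0.001], [-0.001, -0.001, -1.0]]
force: [0.0, 0.4, -2.3]
opening: 0.267
grasp_force: 30.1
time_s: 13.1
position: [0.5848, -0.185, 0.2203]
tcp_rot: [[1.0, 0.027, -0.001], [0.027, -1.0, 0.001], [-0.001, -0.001, -1.0]]
force: [0.1, 0.2, -2.0]
opening: 0.268
grasp_force: 30.1
```

No contact force and the foot is at about z 0.080. Going on through the lower bushing to about 0.031.

```bash
python3 steer.py '0 0 0.006 0 0 0 0;0 0 0.012 0 0 0 0;0 0 0.018 0 0 0 0;0 0 0.024 0 0 0 0;0 0 0.024 0 0 0 0'; python3 steer.py '0 0 0.006 0 0 0 0;0 0 0.012 0 0 0 0;0 0 0.018 0 0 0 0;0 0 0.025 0 0 0 0;0 0 0.025 0 0 0 0;0 0 0.025 0 0 0 0;0 0 0.025 0 0 0 0;0 0 0.025 0 0 0 0'; python3 - <<'E'
from rig import bot, vision, order
import cv2,numpy as np
s=bot.read_state();print(s['position'],s['force'],s['time_s'])
def crop(i,x,y):return cv2.resize(i[y:y+100,x:x+67],(400,600),interpolation=cv2.INTER_CUBIC)
a=vision.capture('scene')['color'][:,:,::-1];b=vision.capture('side')['color'][:,:,::-1]
cv2.imwrite('pics/fin.png',np.hstack([crop(a,115,125),crop(b,300,225)]))
E
```

```text
time_s: 13.6
position: [0.5849, -0.1851, 0.1965]
tcp_rot: [[1.0, 0.027, -0.001], [0.027, -1.0, 0.0], [-0.001, -0.0, -1.0]]
force: [-0.3, -0.5, -3.0]
opening: 0.268
grasp_force: 30.1
time_s: 14.4
position: [0.5852, -0.185, 0.1728]
tcp_rot: [[1.0, 0.027, 0.0], [0.027, -1.0, 0.0], [0.0, -0.0, -1.0]]
force: [-0.3, 0.2, -1.6]
opening: 0.264
grasp_force: 30.1
[ 0.5851667  -0.18503183  0.17279849] [-0.28527768  0.16532094 -1.6067259 ] 14.4
```

View pics/fin.png

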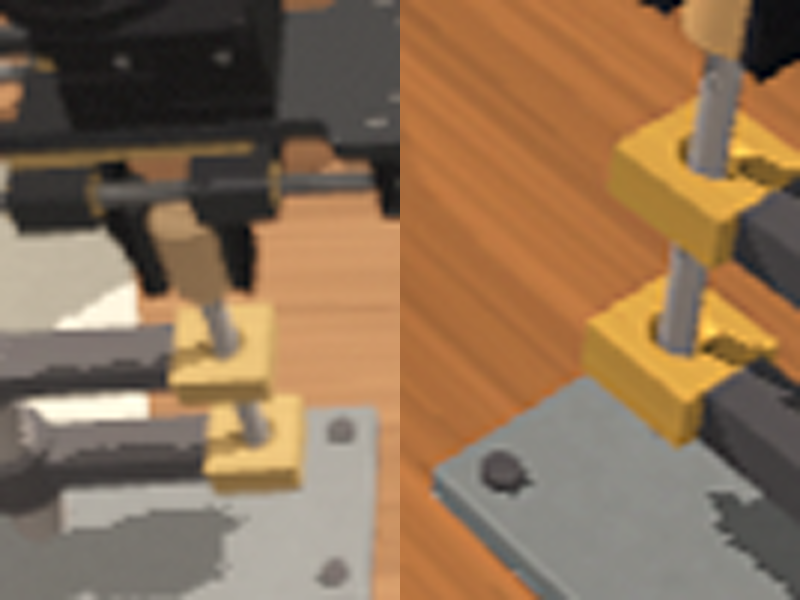

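Both panes show the shaft through the upper bushing (about (225,342)) and the lower one (about (258,432)). The grip is held clear above, with the foot at about z 0.032.

```bash
python3 -c "
from rig import bot, vision, order
print(order.hand_in())"
```

```text
the job is handed in; nothing more can be done
None
```

I handed the job in at about 14.5 s: the arm is home and the spindle is through both bushings, still gripped at 30 N, with its foot at about z 0.032 m, about 18 mm below the lower bushing and 20 mm above the base plate; no verdict was returned.

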